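# Load the tube mixer and set its pull-and-turn selector

## Task

Lay the yellow-capped tube lengthwise in the saddles of the tube mixer's open tray, let go of it, and push the tray fully home. Then pull the sprung selector knob outward, turn it to point at the green dome, and let it drop fully back into its detent there. Leave the purple-capped tube, the bottle and the jar where they are.

Things in the scene. Friction and masses are not known exactly. Their poses are not given: they have to be found in the camera images.
- yellow_tube_mid (a point): Middle of the axis of the loose sealed tube with the YELLOW cap: dark red, rigid, lying level, 30 mm in diameter, 115 mm long in all, about 70 g; the cap is the last 20 mm, 32 mm in diameter. x runs along the tube towards the cap; the ends are 57.5 mm from this point. It starts in either lane of the rest, its axis 35 mm above the table. In the tray the cap may be to either side.
- purple_tube_mid (a point): Middle of an identical tube with a PURPLE cap, lying in the other lane of the rest. Not to be moved. Axes as for the yellow tube.
- rest: White two-lane rest, 130 x 190 mm, base plate 10 mm thick; origin at the centre of its underside, lanes along its x at y = -45 and +45 mm. Each lane has two grey V-saddles, 10 mm wide along the tube, centred 26 mm either side of the tube's middle, reaching 45 mm apart across and up to about the tube's axis; the 42 mm between them is free for fingers down to the base plate.
- tray_seat (a point): Where the middle of the tube's axis belongs in the tray: over two V-saddles like those of the rest, 25 mm above the tray's floor, 45 mm above the table. Moves with the tray. x points into the mixer (the way the tray is pushed home), y is the line along which the tube must lie, z is up. The blue front plate's inner face is 62 mm in front (-x), its top 35 mm higher than this point.
- mixer: Grey tube mixer with sliding tray below and sloped console above, 300 mm wide, 220 mm deep, 185 mm tall. Origin at the foot of the middle of its front face, x into the mixer, y along its width, z up. The console starts at the front face 100 mm above the table and rises to the back at 28 degrees. With the tray out, this front face is 60 to 80 mm behind tray_seat.
- tray_front (a point): Middle of the outer (robot-side) face of the tray's upright blue front plate, the face to push: 150 mm wide, 10 mm thick, from 14 to 80 mm above the table, this point 60 mm above it. Axes as for tray_seat. When the tray is home this face still stands 52 mm in front of the mixer's front face.
- tray (a joint): How far the tray stands out of the mixer, m: 0 is fully home against its stop; starts 0.08 to 0.10. It slides with about 3 N of friction and stays where it is left.
- selector_grip (a point): Point on the knob's axis where to grip it, 41 mm out from the sloped face. z: the axis, out of the console, 28 degrees from vertical, leaning towards the mixer's front; x: along the bar to its white-striped pointer end; y: across the bar. Moves and turns with the knob. Black grip bar 60 mm long, 18 mm thick (pinch this), 17 to 59 mm out from the face, over a round skirt 64 mm wide.
- selector_pull (a joint): How far the knob is pulled out along its axis, m: 0 is dropped fully in, stop at 0.016. A spring draws it in with 6 N at 0, 12 N fully out. In a detent it cannot turn (3 degrees of play); it turns freely once pulled out 9 mm or more (12 mm is good). Let go between detents it stays up on the steel rim.
- selector_turn (a joint): Angle of the knob about its outward axis, rad, positive anticlockwise seen from outside. Three detents: 0 (the start, pointer straight up the slope), +1.222 and -1.222 (one at each dome); stops at +1.265 and -1.265. The knob drops into a detent if let go within about 8 degrees of it.
- pointer (a point): Point that turns and moves with the knob, 52 mm from its axis in the direction of its pointer, level with the console's face while the knob is dropped in: it coincides with a dome's centre when the knob is dropped into that dome's detent.
- green_dome (a point): Centre of the GREEN dome (22 mm in diameter, half sunk in the sloped face), 52 mm from the knob's axis, to the left or to the right of the knob; it marks the detent wanted.
- orange_dome (a point): Centre of the ORANGE dome, the same on the other side of the knob; it marks the detent not wanted.
- bottle_mid (a point): Middle of a loose upright bottle with a blue cap, 64 mm in diameter, 150 mm tall. Not to be moved.
- jar_mid (a point): Middle of a loose upright jar with a white lid, 60 mm in diameter, 85 mm tall. Not to be moved.

How it is judged:
By the outcome, as a careful person would: the job done as asked, in the order asked, and still so for the second after the job is handed in, with the robot touching nothing.
It also fails if it takes over 64 s, if anything falls off the work surface, if the arm or the gripper's body presses on something with over 40 N, if the wrist force passes 120 N, or if a joint passes its speed limit or range.

## Robot

A 6-joint arm with a two-finger parallel gripper is mounted at the origin on the work surface. World frame = base frame: x ahead of the robot, y to its left, z up, the work surface at z = 0. Lengths are in m, angles in rad, forces in N, time in s.
With the tool pointing down it reaches from about 0.325 to 0.775 m from the base axis. Payload 5.5 kg.
Tool frame: the origin (TCP) lies between the finger pads; the fingertips stand 8 mm ahead of it and the grasp point (between the pads) lies 11 mm behind it (tcp_to_tips is the distance from the TCP to the fingertips, in m); z points along the fingers, y is the direction in which the jaws open and shut (so a half turn about z gives the same grasp; the last joint's range is limited). The gripper opens to 88 mm and grips with 3 to 60 N. Pads are 20 mm wide; open, the fingers measure 115 mm over their backs; the gripper's body (75 mm by 178 mm) begins 61 mm behind the grasp point.
Start: joints at [-1.228, 0.091, 1.231, -0, 1.82, -0.057], TCP at [0.234, -0.553, 0.193] pointing down, gripper open.
Joint ranges: [-2.87, 2.87], [-0.86, 2.18], [0.17, 2.46], [-1.51, 4.65], [0.06, 2.69], [-2.65, 2.65]. Speed limits (rad/s): [2.57, 2.57, 3.01, 3.14, 3.14, 3.14].

## Interface

Orientations are given as a unit quaternion [w, x, y, z].
In Python, from bench import * gives the robot as it stands. Calls block until the motion is done:
- move_to(position, orientation): joint-space move of the TCP to a pose.
- move_l(position, speed=0.15, orientation=None): straight line of the TCP; orientation=None keeps the orientation; speed is the mean speed in m/s.
- movej(angles): joint-space move.
- gripper_open() and close(): open the fingers fully, or close them until they stop; the grip force is fixed at half the most.
- hold(seconds).
- inverse_kinematics(position, orientation): joint angles nearest the present ones, or None.
- state(): the state.
- get_image(name): name is "scene" or "top" or "wrist"; returns a dict with "frame" (400x640x3 uint8, blue, green, red), "depth" (400x640 float32, m along the optical axis (not along the pixel's ray), 0 where there is no reading), "camera_matrix" (3x3 intrinsics, pixels), "view" (4x4, takes a point from world to camera coordinates). Camera axes: x right, y up, looking along -z (the intrinsics and any distortion apply to the point x, -y, -z); pixel columns grow to the right and rows downward; lengths in m; the calibration is good to about 2 mm. A picture is of the moment at which its call begins.
A pose or a line that the arm cannot do raises IKError and nothing moves.
- job_done(): hands the job in, once; it reports no verdict.
The state is a dict: "time": time; "joint_pos": joint angles; "dq": joint speeds; "joint_torque": joint torques, N m; "ee_pos": TCP position; "ee_rot": TCP orientation; "ft_force": force on the tool from outside, world axes, zero at the start; "moment": the same for the moment, N m; "finger_gap": finger opening in m.
Only numpy, scipy, OpenCV 4.12 (cv2) and the standard library are available. Lean on these libraries where they do the work, as an engineer would, in place of code of your own. Each camera call takes 0.05 s, during which the arm holds its last target.

## Working session

There is one attempt and no reset: what is moved stays moved. The work goes in short steps, each a Python script; the robot and the scene stay as the last script left them, time stands still between calls to the robot, and variables do not carry over. Pictures are saved under pics/ and viewed, and the job is handed in when it is done.

```bash
ls; mkdir -p pics; python3 - <<'E'
from bench import *
import cv2,numpy as np
for n in("scene","top","wrist"):
    d=get_image(n); cv2.imwrite(f"pics/{n}0.png",d["frame"]); np.savez(f"pics/{n}0.npz",**d)
    print(n,d["camera_matrix"].tolist(),np.round(d["view"],4).tolist(),[k for k in d])
print(state())
E
```

```text
pics
scene [[498.8583475668698, 0.0, 324.3575411916559], [0.0, 498.8583475668698, 194.720308888046], [0.0, 0.0, 1.0]] [[0.8475, 0.5307, -0.0064, -0.4832], [-0.4057, 0.6556, 0.6369, 0.1562], [0.3422, -0.5372, 0.7709, -1.4937], [0.0, 0.0, 0.0, 1.0]] ['frame', 'depth', 'camera_matrix', 'view']
top [[489.31055542276147, 0.0, 316.97364822413124], [0.0, 489.31055542276147, 201.82145803558572], [0.0, 0.0, 1.0]] [[-0.0254, -0.9997, 0.0034, -0.0077], [0.9955, -0.025, 0.0914, -0.5995], [-0.0913, 0.0057, 0.9958, -1.2101], [0.0, 0.0, 0.0, 1.0]] ['frame', 'depth', 'camera_matrix', 'view']
wrist [[305.31009985744646, 0.0, 310.69627056432535], [0.0, 305.31009985744646, 199.95900892354402], [0.0, 0.0, 1.0]] [[0.3888, -0.9213, -0.0018, -0.5991], [0.8906, 0.3763, -0.2553, 0.0317], [0.2359, 0.0977, 0.9669, -0.3897], [0.0, 0.0, 0.0, 1.0]] ['frame', 'depth', 'camera_matrix', 'view']
{'time': 0.15, 'joint_pos': array([-1.22770045e+00,  9.16776442e-02,  1.23157515e+00, -1.88538630e-05,
        1.81984420e+00, -5.67381958e-02]), 'dq': array([-0.00122115, -0.00289203, -0.00362065, -0.00083436,  0.00071852,
        0.00145553]), 'joint_torque': array([ 2.29743404e-03, -4.47044957e+01, -4.06908095e+01,  6.99071889e-02,
        2.74508132e-02, -9.65128606e-05]), 'ee_pos': array([ 0.23343721, -0.55242741,  0.1925909 ]), 'ee_rot': array([-7.43169624e-04,  9.80083239e-01,  1.98585695e-01, -1.16371597e-04]), 'ft_force': array([-0.26140121, -0.20298221,  0.39217806]), 'moment': array([ 0.0032052 , -0.03927747,  0.01230898]), 'finger_gap': 0.08780273909294674}
```

View pics/top0.png

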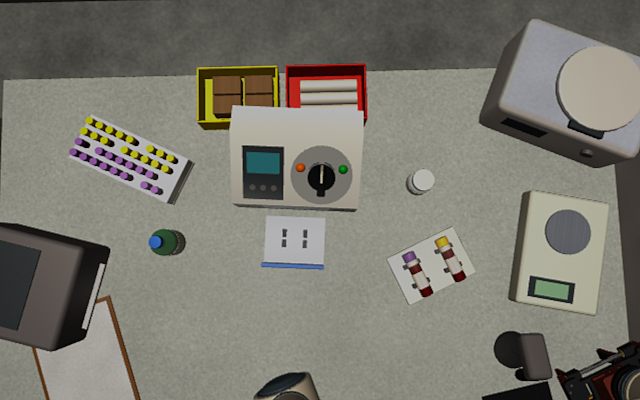

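View pics/scene0.png

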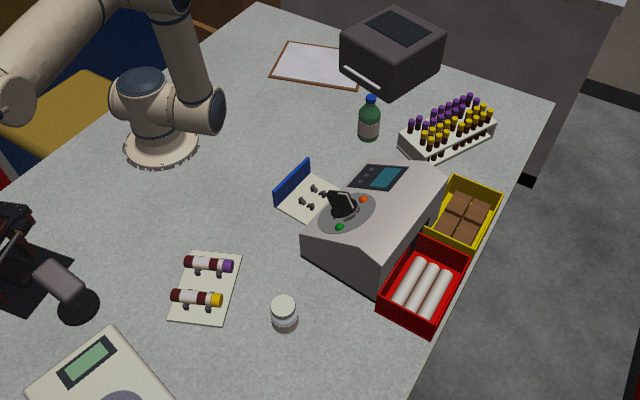

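View pics/wrist0.png

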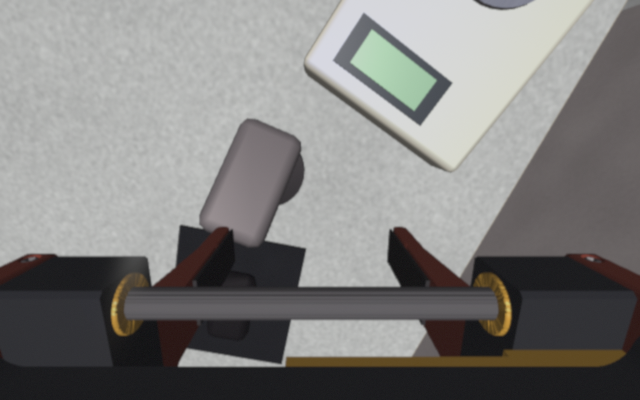

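The top view shows the yellow tube at about (450,260), purple at (416,275), the tray at (295,240) with its blue plate at (292,265), the knob at (321,178), and the green dome at (343,169). Green is to the robot's right, so the target detent is -1.222. Next I'll measure these.

```bash
cat > h.py <<'E'
import cv2,numpy as np
def cam(d): return np.asarray(d["camera_matrix"]),np.asarray(d["view"])
def ray(d,uv):
    K,V=cam(d); R=V[:3,:3];t=V[:3,3]
    c=-R.T@t; v=np.array([(uv[0]-K[0,2])/K[0,0],-(uv[1]-K[1,2])/K[1,1],-1.]); return c,R.T@v
def onz(d,uv,z):
    c,v=ray(d,uv); return c+v*(z-c[2])/v[2]
def cloud(d,m):
    r,c=np.nonzero(m&(d["depth"]>0)); K,V=cam(d);R=V[:3,:3];t=V[:3,3]; z=d["depth"][r,c]
    P=np.stack([(c-K[0,2])/K[0,0]*z,-(r-K[1,2])/K[1,1]*z,-z],1); return (P-t)@R
def tri(dus):
    A=np.zeros((3,3));b=np.zeros(3)
    for d,uv in dus:
        c,v=ray(d,uv);v=v/np.linalg.norm(v);M=np.eye(3)-np.outer(v,v);A+=M;b+=M@c
    return np.linalg.solve(A,b)
def proj(d,p):
    K,V=cam(d);q=V[:3,:3]@p+V[:3,3];return K[0,0]*q[0]/-q[2]+K[0,2],K[1,1]*-q[1]/-q[2]+K[1,2]
def hsv(d): return cv2.cvtColor(d["frame"],cv2.COLOR_BGR2HSV)
def mask(d,h0,h1,s0=100,v0=60,box=None):
    H=hsv(d); m=(H[...,0]>=h0)&(H[...,0]<=h1)&(H[...,1]>=s0)&(H[...,2]>=v0)
    if box: b=np.zeros_like(m); b[box[1]:box[3],box[0]:box[2]]=1; m&=b
    return m
def cen(m): r,c=np.nonzero(m); return np.array([c.mean(),r.mean()]),len(r)
E
python3 - <<'E'
from h import *
T=np.load("pics/top0.npz");S=np.load("pics/scene0.npz")
T={k:T[k] for k in T};S={k:S[k] for k in S}
H=hsv(T)
for n,uv in dict(green=(343,169),orange=(300,168),ycap=(443,242),ybody=(457,270),blue=(292,266),white=(300,225)).items(): print(n,H[uv[1],uv[0]],cloud(T,np.eye(1,dtype=bool) if 0 else np.pad(np.ones((1,1),bool),((uv[1],399-uv[1]),(uv[0],639-uv[0])))).round(3))
bx=(390,225,475,305)
def show(n,m,d):
    c,k=cen(m);P=cloud(d,m);print(n,k,c.round(1),P.mean(0).round(4),P.min(0).round(3),P.max(0).round(3))
show("gr",mask(T,45,75,100,60,(330,155,360,185)),T); show("or",mask(T,3,15,120,100,(285,155,315,185)),T)
show("grS",mask(S,45,75,100,60,(320,210,360,240)),S); show("orS",mask(S,3,15,120,100,(350,190,380,210)),S)
show("ycap",mask(T,18,35,120,100,(425,225,475,285)),T)
m=mask(T,0,8,100,40,bx)|mask(T,170,180,100,40,bx); show("red",m,T)
mb=mask(T,100,125,120,60,(255,255,335,275)); show("blue",mb,T)
print(cv2.minAreaRect(np.argwhere(mb)[:,::-1].astype(np.float32)))
E
```

```text
green [ 67 255 141] [[ 0.661 -0.083  0.157]]
orange [ 12 255 186] [[0.665 0.015 0.158]]
ycap [ 29 203 177] [[ 0.49  -0.33   0.054]]
ybody [ 18  15 172] [[ 0.421 -0.36   0.056]]
blue [110 142 172] [[0.442 0.041 0.082]]
white [105   3 177] [[0.542 0.022 0.021]]
gr 54 [342.5 168.5] [ 0.6622 -0.0823  0.1559] [ 0.655 -0.091  0.146] [ 0.67  -0.074  0.163]
or 58 [299.9 166.6] [0.6692 0.0148 0.1547] [0.661 0.005 0.148] [0.678 0.024 0.161]
grS 51 [339.1 226.4] [ 0.6628 -0.0843  0.1539] [ 0.653 -0.093  0.148] [ 0.671 -0.074  0.16 ]
orS 45 [363.3 198.4] [0.6691 0.0134 0.1538] [0.661 0.004 0.148] [0.677 0.024 0.159]
ycap 100 [441.5 241.8] [ 0.4904 -0.3274  0.0494] [ 0.478 -0.345  0.038] [ 0.505 -0.314  0.057]
red 317 [437.3 272.6] [ 0.4153 -0.3138  0.0483] [ 0.357 -0.39   0.001] [ 0.472 -0.246  0.058]
blue 230 [292.  265.5] [0.4429 0.0409 0.0815] [ 0.435 -0.031  0.074] [0.451 0.113 0.087]
((291.9990539550781, 265.5216979980469), (60.16055679321289, 3.6487269401550293), 2.4895529747009277)
```

```bash
python3 - <<'E'
import cv2
a=cv2.imread("pics/top0.png"); cv2.imwrite("pics/c1.png",cv2.resize(a[95:305,225:485],None,fx=3,fy=2.8,interpolation=cv2.INTER_CUBIC)[:590,:790])
E
```

```text
(no output)
```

View pics/c1.png

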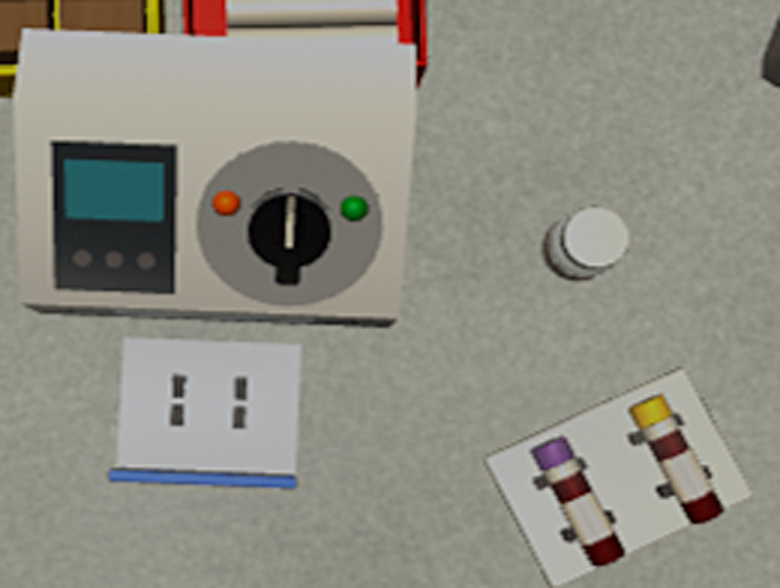

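The crop shows the yellow tube's cap at its far end, pointing away from the robot. The tray is empty, and the knob pointer points up the slope. Next are plane and line fits from the depth images.

```bash
python3 - <<'E'
from h import *
def L(f): z=np.load(f); return {k:z[k] for k in z}
T=L("pics/top0.npz");S=L("pics/scene0.npz")
full=np.ones((400,640),bool)
for n,d in (("T",T),("S",S)):
    P=cloud(d,full)
    # yellow tube
    yc=np.array([.45,-.345])
    q=P[(P[:,2]>.042)&(P[:,2]<.07)&(np.linalg.norm(P[:,:2]-yc,axis=1)<.085)]
    # separate from purple: cluster by distance from line through cap
    C=cloud(d,mask(d,18,35,120,100,(425,225,475,285) if n=="T" else (190,285,230,315))); cc=C[:,:2].mean(0)
    dr=np.array([np.cos(np.radians(25)),np.sin(np.radians(25))])
    for _ in range(4):
        nrm=np.array([-dr[1],dr[0]]); s=q[abs((q[:,:2]-cc)@nrm)<.025]; m=s[:,:2].mean(0)
        dr=np.linalg.svd(s[:,:2]-m)[2][0]; dr*=np.sign(dr[0]); cc=m
    t=(s[:,:2]-m)@dr; print(n,"tube",len(s),np.degrees(np.arctan2(dr[1],dr[0])).round(2),t.min().round(4),t.max().round(4),"mid",(m+dr*(t.min()+t.max())/2).round(4),s[:,2].max().round(4), "capmean",C.mean(0).round(4))
    # blue plate
    mb=mask(d,100,125,120,60,(255,255,335,275) if n=="T" else (260,150,320,215)); B=cloud(d,mb); B=B[(B[:,2]>.0)]
    top=B[B[:,2]>.074]; m=top[:,:2].mean(0); v=np.linalg.svd(top[:,:2]-m)[2][0];v*=np.sign(v[1]);t=(top[:,:2]-m)@v
    print(n,"plate",m.round(4),"yaw",np.degrees(np.arctan2(-v[0],v[1])).round(2),t.min().round(4),t.max().round(4),"mid",(m+v*(t.min()+t.max())/2).round(4),B.min(0).round(3),B.max(0).round(3))
    # console plane
    q=P[(P[:,0]>.58)&(P[:,0]<.78)&(P[:,1]>-.12)&(P[:,1]<.16)&(P[:,2]>.11)&(P[:,2]<.19)]
    for i in range(6):
        c=q.mean(0);nn=np.linalg.svd(q-c,full_matrices=0)[2][2];nn*=np.sign(nn[2]); r=(q-c)@nn; q=q[abs(r)<max(.002,2*r.std())]
    print(n,"face n",nn.round(4),"slope",np.degrees(np.arccos(nn[2])).round(2),"yaw",np.degrees(np.arctan2(-nn[1],-nn[0])).round(2),"c",c.round(4),len(q))
    # saddles
T_=T
H=hsv(T); g=((H[...,2]<120)&full); g[:218]=0;g[262:]=0;g[:,:270]=0;g[:,320:]=0
k,l,st,ce=cv2.connectedComponentsWithStats(g.astype(np.uint8)); print(st[1:,4],ce[1:].round(1)); print([onz(T,c,.04).round(4) for c in ce[1:]])
# disc ellipse
print(hsv(T)[[200,150,190],[300,325,345]], hsv(T)[205,290])
E
```

```text
T tube 519 24.32 -0.0586 0.0566 mid [ 0.4484 -0.3471] 0.0565 capmean [ 0.4904 -0.3274  0.0494]
T plate [0.4429 0.0409] yaw -3.83 -0.0717 0.0721 mid [0.4429 0.0411] [ 0.435 -0.031  0.074] [0.451 0.113 0.087]
T face n [-0.4578  0.0308  0.8885] slope 27.31 yaw -3.84 c [0.6797 0.025  0.1525] 7177
S tube 551 24.2 -0.0595 0.0561 mid [ 0.4489 -0.3508] 0.0556 capmean [ 0.4931 -0.3326  0.0473]
S plate [0.443  0.0413] yaw -3.76 -0.0732 0.0719 mid [0.443  0.0406] [ 0.43  -0.033  0.021] [0.452 0.114 0.086]
S face n [-0.437   0.0294  0.899 ] slope 25.98 yaw -3.84 c [0.6905 0.0135 0.1576] 4548
[29 30 31 29] [[284.2 232.2]
 [304.6 233.5]
 [283.5 242.6]
 [304.3 243.6]]
[array([0.5241, 0.0607, 0.04  ]), array([0.5196, 0.01  , 0.04  ]), array([0.4984, 0.0628, 0.04  ]), array([0.4947, 0.0112, 0.04  ])]
[[ 22  29 158]
 [ 24  22 115]
 [ 22  24 116]] [ 19  31 142]
```

```bash
cat > geo.py <<'E'
from h import *
from scipy.spatial.transform import Rotation as R
yaw=np.radians(-3.82); X=np.array([np.cos(yaw),np.sin(yaw),0]); Y=np.array([-X[1],X[0],0]); Z=np.array([0,0,1.])
s28=np.radians(28); U=X*np.cos(s28)+Z*np.sin(s28); N=-X*np.sin(s28)+Z*np.cos(s28)
seat=np.array([.5096,.0364,.045])
tube=np.array([.4487,-.349,.035]); tyaw=np.radians(24.27)
def down(a): # tool x at world angle a, pointing down
    return [0,np.cos(a/2),np.sin(a/2),0]
def quat(x,z):
    x=x/np.linalg.norm(x); m=np.stack([x,np.cross(z,x),z],1); q=R.from_matrix(m).as_quat(); return [q[3],*q[:3]]
E
python3 - <<'E'
from geo import *
from bench import *
def L(f): z=np.load(f); return {k:z[k] for k in z}
T=L("pics/top0.npz");S=L("pics/scene0.npz");W=L("pics/wrist0.npz")
for d in(T,S,W): print("cam",ray(d,(0,0))[0].round(3))
# wrist cam rel tool
st=state();q=st["ee_rot"];Rt=R.from_quat([*q[1:],q[0]]).as_matrix();print("wristcam in tool",(Rt.T@(ray(W,(0,0))[0]-st["ee_pos"])).round(4))
G=tri([(T,(342.5,168.5)),(S,(339.1,226.4))]);O=tri([(T,(299.9,166.6)),(S,(363.3,198.4))])
print(G.round(4),O.round(4),np.linalg.norm(G-O).round(4),np.degrees(np.arctan2(-(O-G)[0],(O-G)[1])).round(2))
# face height under: plane fits
for uvG,uvO,d in(((342.5,168.5),(299.9,166.6),T),((339.1,226.4),(363.3,198.4),S)):
    P=[]
    for uv in(uvG,uvO):
        c,v=ray(d,uv); p0=np.array([.6797,.025,.1525]); P.append(c+v*((p0-c)@N)/(v@N)+0*N)
    print("dome on plane",[p.round(4) for p in P])
M=(G+O)/2-.004*N   # silhouette centre sits ~4 mm out
base=M-.052*np.cos(1.222)*U; grip=base+.041*N
print("base",base.round(4),"grip",grip.round(4))
print("stripe mid proj",proj(T,base+.059*N),proj(S,base+.059*N), "pointer",proj(T,base+.059*N+.03*U),proj(T,base+.059*N-.03*U))
for nm,p,o in [("tubeup",tube+[0,0,.12],down(tyaw)),("tube",tube,down(tyaw)),("seat",seat,down(yaw+np.pi/2)),("seatup",seat+[0,0,.12],down(yaw+np.pi/2)),("push",seat-.1*X,down(yaw)),("push",seat-.1*X,down(yaw+np.pi))]:
    print(nm,inverse_kinematics(p,o))
for a in(0,-.6,-1.222):
    for sg in(1,-1):
        x=U*np.cos(a)+np.cross(N,U)*np.sin(a); print(a,sg,inverse_kinematics(grip-.009*N+.013*N,quat(sg*x,-N)))
E
```

```text
cam [ 0.486 -0.016  1.26 ]
cam [ 0.984 -0.648  1.049]
cam [ 0.297 -0.526  0.384]
wristcam in tool [ 0.0685 -0.0002 -0.1912]
[ 0.6623 -0.0828  0.1519] [0.6691 0.0145 0.1528] 0.0976 -3.96
dome on plane [array([ 0.6635, -0.0827,  0.1477]), array([0.6703, 0.015 , 0.1479])]
dome on plane [array([ 0.6596, -0.0792,  0.1455]), array([0.6661, 0.0196, 0.1455])]
base [ 0.6519 -0.0332  0.1405] grip [ 0.6327 -0.0319  0.1767]
stripe mid proj (np.float64(320.818815995929), np.float64(183.47334840973213)) (np.float64(336.9172130215672), np.float64(192.50443886826608)) pointer (np.float64(321.3852189743552), np.float64(170.55942877703615)) (np.float64(320.2645026896654), np.float64(196.11162497443559))
tubeup [-7.20906338e-01  1.60627082e-03  1.39079386e+00 -4.44089210e-16
  1.74919252e+00  4.26298579e-01]
tube [-7.20906338e-01  3.37995891e-02  1.57138215e+00 -4.44089210e-16
  1.53641091e+00  4.26298579e-01]
seat [ 4.70880165e-03 -1.28111990e-01  1.71020431e+00 -4.44089210e-16
  1.55950033e+00  7.13803791e-02]
seatup [ 4.70880165e-03 -1.53009279e-01  1.52008375e+00 -4.44089210e-16
  1.77451818e+00  7.13803791e-02]
push [ 2.20887286e-02 -4.18141700e-01  1.94834409e+00 -4.44089210e-16
  1.61139026e+00  1.65955663e+00]
push [ 2.20887286e-02 -4.18141700e-01  1.94834409e+00 -4.44089210e-16
  1.61139026e+00 -1.48203602e+00]
0 1 [-0.11898807 -0.31135861  1.70582297  0.02579559  1.25910055  1.51668191]
0 -1 [-0.11898807 -0.31135861  1.70582297  0.02579559  1.25910055 -1.62491074]
-0.6 1 [-0.11898807 -0.31135861  1.70582297  0.02579559  1.25910055  2.11668191]
-0.6 -1 [-0.11898807 -0.31135861  1.70582297  0.02579559  1.25910055 -1.02491074]
-1.222 1 None
-1.222 -1 [-0.11898807 -0.31135861  1.70582297  0.02579559  1.25910055 -0.40291074]
```

```bash
python3 - <<'E'
from geo import *
from bench import *
move_to(tube+[0,0,.15],down(tyaw))
d=get_image("wrist");cv2.imwrite("pics/w1.png",d["frame"]);np.savez("pics/w1.npz",**d)
st=state();print(st["time"],st["ee_pos"],st["ft_force"])
P=cloud(d,np.ones((400,640),bool)); P=P[(P[:,2]>.042)&(P[:,2]<.07)]
dr=np.array([np.cos(tyaw),np.sin(tyaw)]);c=tube[:2]
for _ in range(5):
    n=np.array([-dr[1],dr[0]]); s=P[(abs((P[:,:2]-c)@n)<.022)&(abs((P[:,:2]-tube[:2])@dr)<.075)]; c=s[:,:2].mean(0); dr=np.linalg.svd(s[:,:2]-c,full_matrices=0)[2][0];dr*=np.sign(dr[0])
t=(s[:,:2]-c)@dr; w=(s[:,:2]-c)@n;print(len(s),c.round(4),np.degrees(np.arctan2(dr[1],dr[0])).round(2),t.min(),t.max(),w.min(),w.max(),(c+dr*(t.min()+t.max())/2).round(4),s[:,2].max())
E
```

```text
1.3417 [ 0.447962   -0.35012392  0.18498808] [-0.46516015  0.02069604  0.19738708]
2435 [ 0.4524 -0.3465] 24.35 -0.060601561077748105 0.05347905946054693 -0.013852944795562792 0.014616555175162816 [ 0.4491 -0.3479] 0.05274684848879151
```

View pics/w1.png

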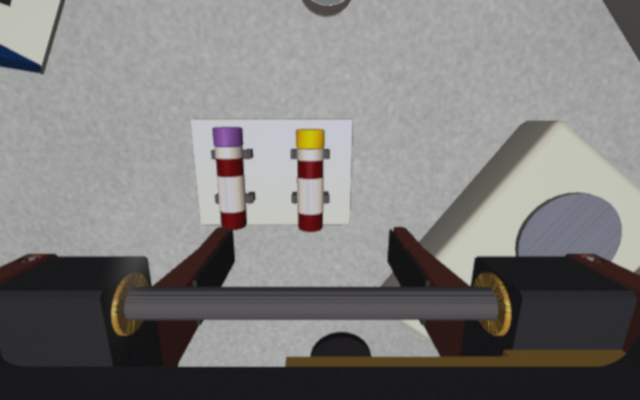

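```bash
sed -i 's/^tube=.*/tube=np.array([.4489,-.3482,.035]); tyaw=np.radians(24.3)/' geo.py; python3 - <<'E'
from geo import *
from bench import *
o=down(tyaw)
move_l(tube+[0,0,.06],.15,o); move_l(tube+[0,0,-.002],.08)
close(); st=state();print(st["time"],st["ee_pos"],st["finger_gap"],st["ft_force"])
move_l(tube+[0,0,.10],.15)
hold(.1);st=state();print(st["time"],st["finger_gap"],st["ft_force"],st["ee_pos"])
d=get_image("wrist");cv2.imwrite("pics/w2.png",d["frame"]);np.savez("pics/w2.npz",**d)
E
```

```text
4.3583 [ 0.44889557 -0.34820144  0.03300892] 0.0007084831348820775 [ 0.9765129  -0.8121255   0.64919973]
5.2917 0.0006403993796946311 [-0.68621656  0.17687238 -0.02418009] [ 0.44833288 -0.34768822  0.13319714]
```

View pics/w2.png

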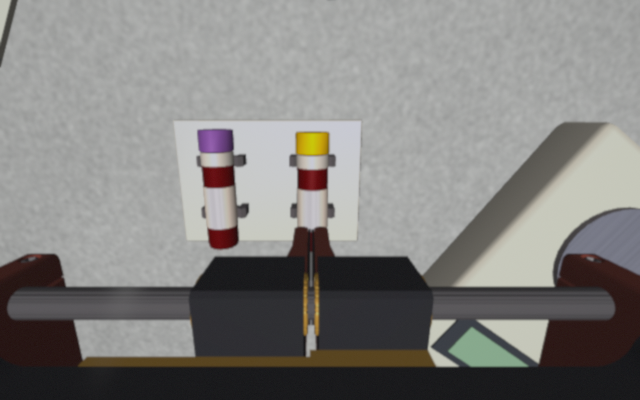

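The grasp missed: the gap reads 0.7 mm, and the image shows the fingers closed with the yellow tube still in its lane around (312,180). I'll check whether the tube moved and where the fingertips actually are.

```bash
cat >> geo.py <<'E'
def fittube(d,c0=tube[:2],a0=tyaw,zr=(.042,.07)):
    P=cloud(d,np.ones((400,640),bool)); P=P[(P[:,2]>zr[0])&(P[:,2]<zr[1])]
    dr=np.array([np.cos(a0),np.sin(a0)]);c=c0
    for _ in range(5):
        n=np.array([-dr[1],dr[0]]); s=P[(abs((P[:,:2]-c)@n)<.022)&(abs((P[:,:2]-c0)@dr)<.075)]; c=s[:,:2].mean(0); dr=np.linalg.svd(s[:,:2]-c,full_matrices=0)[2][0];dr*=np.sign(dr@[np.cos(a0),np.sin(a0)])
    t=(s[:,:2]-c)@dr; return (c+dr*(t.min()+t.max())/2).round(4),np.degrees(np.arctan2(dr[1],dr[0])).round(2),(t.max()-t.min()).round(4),s[:,2].max().round(4),len(s)
def toolpt(st,p):
    q=st["ee_rot"];return np.asarray(st["ee_pos"])+R.from_quat([*q[1:],q[0]]).as_matrix()@np.asarray(p)
E
python3 - <<'E'
from geo import *
from bench import *
st=state()
d=get_image("wrist"); t=get_image("top");cv2.imwrite("pics/t2.png",t["frame"]);s=get_image("scene");cv2.imwrite("pics/s2.png",s["frame"])
print(fittube(d),fittube(t),fittube(s))
for z in(.008,0,-.011): print(z,proj(d,toolpt(st,[0,0,z])))
# depth at the fingers' tip pixels
for r in range(200,260,6): print(r,d["frame"][r,312],d["depth"][r,312].round(4),[ (R.from_quat([*st["ee_rot"][1:],st["ee_rot"][0]]).as_matrix().T@(cloud(d,np.pad(np.ones((1,1),bool),((r,399-r),(c,639-c))))[0]-st["ee_pos"])).round(4) for c in (302,)])
cv2.imwrite("pics/c2.png",np.hstack([cv2.resize(t["frame"][200:330,360:500],(400,371)),cv2.resize(s["frame"][200:340,130:270],(371,371))]))
E
```

```text
(array([ 0.4602, -0.3429]), np.float64(24.11), np.float64(0.0898), np.float64(0.0525), 2697) (array([ 0.4496, -0.3482]), np.float64(26.92), np.float64(0.1142), np.float64(0.0568), 343) (array([ 0.4493, -0.3506]), np.float64(24.39), np.float64(0.1145), np.float64(0.0556), 548)
0.008 (np.float64(311.12648027588875), np.float64(222.23991343080934))
0 (np.float64(311.1425788668324), np.float64(226.17089395501324))
-0.011 (np.float64(311.16683338196924), np.float64(232.09340151871356))
200 [199 194 196] 0.2845 [array([-0.0049, -0.0085,  0.0865])]
206 [199 194 197] 0.2853 [array([-0.0108, -0.0085,  0.0867])]
212 [199 194 196] 0.2866 [array([-0.0164, -0.0086,  0.0856])]
218 [200 194 197] 0.2897 [array([-0.0231, -0.0087,  0.0876])]
224 [199 194 196] 0.2902 [array([-0.0291, -0.0087,  0.0873])]
230 [89 85 88] 0.1691 [array([ 0.0109, -0.005 , -0.0364])]
236 [23 22 42] 0.1603 [array([ 0.011 , -0.0047, -0.0454])]
242 [24 22 41] 0.152 [array([ 0.0104, -0.0046, -0.0519])]
248 [24 23 41] 0.1448 [array([ 0.0106, -0.0043, -0.0596])]
254 [61 61 61] 0.1387 [array([ 0.0108, -0.0041, -0.0666])]
```

View pics/c2.png

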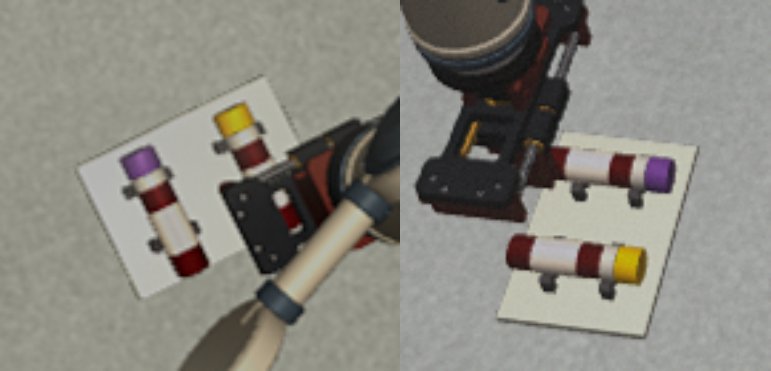

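The wrist depth puts the real fingertips about 33–36 mm *behind* the TCP, where the documentation says 8 mm ahead. That fits the fingers closing above the tube without touching it. I'll measure it independently by touching the tips gently on clear table and comparing with the scene view.

```bash
python3 - <<'E'
from geo import *
from bench import *
o=down(np.radians(24.3)); p=np.array([.37,-.16,.10])
move_to(p,o)
move_l(p*[1,1,0]+[0,0,.03],.15); s=get_image("scene");cv2.imwrite("pics/s3.png",s["frame"]);st=state();print(st["time"],st["ft_force"],proj(s,toolpt(st,[0,0,.008])),proj(s,toolpt(st,[0,0,-.036])))
np.savez("pics/s3.npz",**s)
E
python3 -c "
import cv2;a=cv2.imread('pics/s3.png');cv2.imwrite('pics/c3.png',cv2.resize(a[130:290,120:320],(750,600)))"
```

```text
7.05 [-0.12325354  0.2576028   0.46331774] (np.float64(223.85409605373417), np.float64(228.21744150887997)) (np.float64(220.95578648633932), np.float64(217.74482944214185))
```

View pics/c3.png

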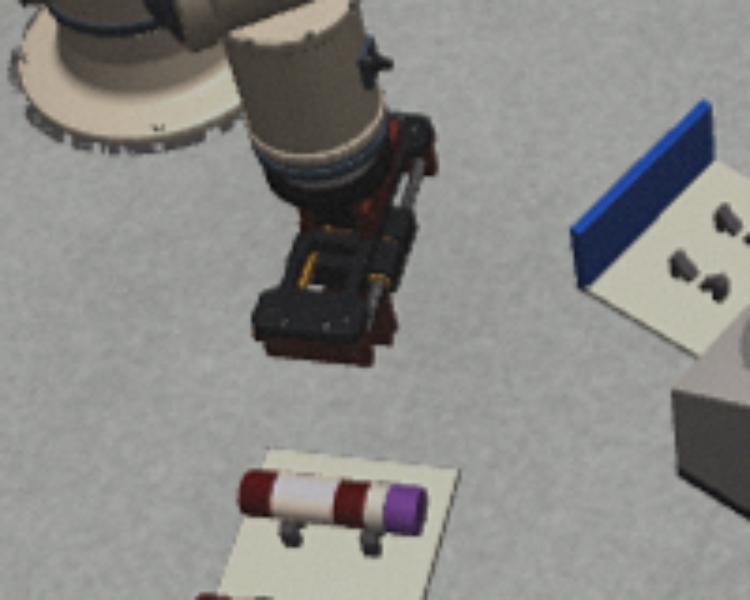

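The scene view hides the tips behind the gripper's body, so I'll do a touch test.

```bash
python3 - <<'E'
from geo import *
from bench import *
p=np.array([.37,-.16,0])
b=state()["ft_force"]; z=.03
z=.03
while z>-.045:
    z-=.004 if z>-.02 else .002
    try: move_l(p+[0,0,z],.04)
    except IKError as e: print("ik",z,e);break
    st=state();f=st["ft_force"][2]
    if abs(f-b[2])>2: print("contact",z,st["ee_pos"],st["ft_force"]);break
print(st["time"],z,st["ee_pos"],f)
E
```

```text
contact -0.030000000000000006 [ 0.37030681 -0.16013196 -0.02886799] [-2.70777615  1.65118263  6.90057641]
11.3 -0.030000000000000006 [ 0.37030681 -0.16013196 -0.02886799] 6.900576406689737
```

Contact came at TCP z ≈ -0.029, so the real tips sit about 28.5 mm behind the reported TCP. The documented tool frame is therefore 36.5 mm too long. I'll correct every target along tool z and retry.

```bash
cat >> geo.py <<'E'
E_=.0365
def tc(p,q,e=E_): # doc-TCP position -> commanded position
    return np.asarray(p)+e*R.from_quat([*q[1:],q[0]]).as_matrix()[:,2]
E
python3 - <<'E'
from geo import *
from bench import *
o=down(tyaw); up=np.array([.37,-.16,.1]); 
move_l([.37,-.16,.06],.2); 
gripper_open()
move_to(tc(tube+[0,0,.09],o),o); 
d=get_image("wrist");print(fittube(d))
move_l(tc(tube+[0,0,-.002],o),.12)
st=state();print(st["time"],st["ft_force"])
close(); st=state();print(st["time"],st["ee_pos"],st["finger_gap"],st["ft_force"])
if st["finger_gap"]>.02:
    move_l(tc(tube+[0,0,.12],o),.2)
    hold(.1);st=state();print(st["time"],st["finger_gap"],st["ft_force"],st["ee_pos"])
d=get_image("wrist");cv2.imwrite("pics/w4.png",d["frame"]);d=get_image("top");cv2.imwrite("pics/t4.png",d["frame"])
E
```

```text
(array([ 0.4492, -0.3479]), np.float64(24.32), np.float64(0.1144), np.float64(0.0529), 4543)
15.075 [0.04307258 0.54159498 0.12965349]
16.0083 [ 0.44904026 -0.34845793 -0.00336243] 0.029384192410553314 [ 0.04356179 -1.38596901 -0.2759784 ]
16.8667 0.029137679361735672 [ 0.64399478  0.1376729  -1.28902671] [ 0.4480246  -0.34744246  0.11597343]
```

View pics/w4.png

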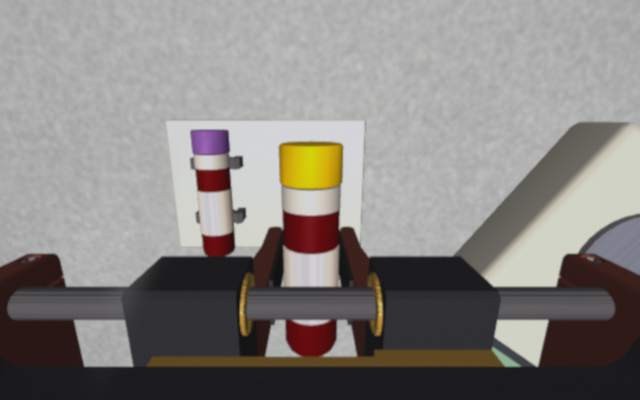

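The yellow tube is now held at mid-length, straight between the fingers at (311,250), with a 29 mm gap. Next I'll carry it to the tray.

```bash
python3 - <<'E'
from geo import *
from bench import *
o=down(yaw+np.pi/2)
s0=seat+.0005*X
move_to(tc(s0+[0,0,.11],o),o)
hold(.1);b=state();print(b["time"],b["ee_pos"],b["ft_force"],b["finger_gap"])
t=get_image("top");cv2.imwrite("pics/t5.png",t["frame"]);s=get_image("scene");cv2.imwrite("pics/s5.png",s["frame"])
m=mask(t,100,125,120,60,(255,255,335,275)); B=cloud(t,m);print(B.mean(0))
move_l(tc(s0+[0,0,.03],o),.15)
for dz in(.018,.010,.005,.002):
    move_l(tc(s0+[0,0,dz-.002],o),.05); st=state();print(dz,st["time"].__round__(2),(st["ft_force"]-b["ft_force"]).round(2),st["finger_gap"].round(4))
    if abs(st["ft_force"]-b["ft_force"]).max()>6: break
t=get_image("top");cv2.imwrite("pics/t6.png",t["frame"]);s=get_image("scene");cv2.imwrite("pics/s6.png",s["frame"])
w=get_image("wrist");cv2.imwrite("pics/w6.png",w["frame"])
E
python3 -c "
import cv2,numpy as np;a=cv2.imread('pics/s6.png');b=cv2.imread('pics/w6.png');cv2.imwrite('pics/c6.png',np.vstack([cv2.resize(a[130:290,230:430],(400,300)),cv2.resize(b,(400,250))]))"
```

```text
18.5167 [0.51026402 0.03525405 0.11843733] [-1.30192716  0.3667322  -0.3611054 ] 0.029578645856576203
[0.44567072 0.06907224 0.08761863]Traceback (most recent call last):
  File "<stdin>", line 11, in <module>
AttributeError: 'float' object has no attribute 'round'
[ WARN:0@0.010] global loadsave.cpp:275 findDecoder imread_('pics/s6.png'): can't open/read file: check file path/integrity
[ WARN:0@0.010] global loadsave.cpp:275 findDecoder imread_('pics/w6.png'): can't open/read file: check file path/integrity
Traceback (most recent call last):
TypeError: 'NoneType' object is not subscriptable
```

```bash
python3 - <<'E'
from geo import *
from bench import *
o=down(yaw+np.pi/2)
s0=seat+.0005*X
b=np.array([-1.3,.37,-.36])
st=state();print(st["ee_pos"],st["ft_force"])
for dz in(.010,.005,.002):
    move_l(tc(s0+[0,0,dz-.002],o),.06); st=state();print(dz,round(st["time"],2),(st["ft_force"]-b).round(2),round(st["finger_gap"],4))
    if abs(st["ft_force"]-b).max()>6: break
t=get_image("top");cv2.imwrite("pics/t6.png",t["frame"]);s=get_image("scene");cv2.imwrite("pics/s6.png",s["frame"])
w=get_image("wrist");cv2.imwrite("pics/w6.png",w["frame"])
E
python3 -c "
import cv2,numpy as np;a=cv2.imread('pics/s6.png');b=cv2.imread('pics/w6.png');cv2.imwrite('pics/c6.png',np.vstack([cv2.resize(a[130:290,230:430],(400,300)),cv2.resize(b,(400,250))]))"
```

```text
[0.50987749 0.03637842 0.02420586] [-0.13857913 -0.03731805 -0.68623307]
0.01 20.02 [ 1.24 -0.6   0.27] 0.0292
0.005 20.27 [ 1.22  0.11 -1.05] 0.0294
0.002 20.52 [ 2.   -0.4   0.17] 0.0293
```

View pics/c6.png

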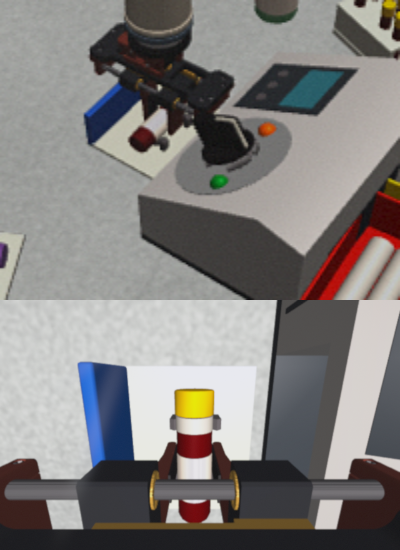

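Over the tray, the tube is aligned with the saddles and the body clears the console and the knob. No contact force yet, so I'll finish lowering and then release.

```bash
python3 - <<'E'
from geo import *
from bench import *
o=down(yaw+np.pi/2)
s0=seat+.0005*X
b=np.array([-.0,.2,-.7])
for dz in(.0005,-.0008):
    move_l(tc(s0+[0,0,dz-.002],o),.04); st=state();print(dz,round(st["time"],2),(st["ft_force"]-b).round(2),round(st["finger_gap"],4))
    if abs(st["ft_force"]-b)[2]>3: break
gripper_open(); st=state();print(round(st["time"],2),st["ft_force"].round(2),st["finger_gap"])
move_l(tc(s0+[0,0,.11],o),.25)
st=state();print(round(st["time"],2),st["ft_force"].round(2))
w=get_image("wrist");cv2.imwrite("pics/w7.png",w["frame"]);s=get_image("scene");cv2.imwrite("pics/s7.png",s["frame"])
print(fittube(w,seat[:2],yaw+np.pi/2,(.05,.075)),"want",seat,np.degrees(yaw)+90)
E
python3 -c "
import cv2,numpy as np;a=cv2.imread('pics/s7.png');b=cv2.imread('pics/w7.png');cv2.imwrite('pics/c7.png',np.vstack([cv2.resize(a[130:290,230:430],(400,300)),cv2.resize(b,(400,250))]))"
```

```text
0.0005 20.92 [ 1.79 -0.12  0.34] 0.0292
-0.0008 21.17 [ 1.72 -0.42  4.08] 0.0294
22.18 [-0.13  0.41 -0.61] 0.08811817576587633
22.77 [-0.16 -0.12 -0.29]
(array([0.5097, 0.0377]), np.float64(85.94), np.float64(0.1143), np.float64(0.0627), 4198) want [0.5096 0.0364 0.045 ] 86.18
```

View pics/c7.png

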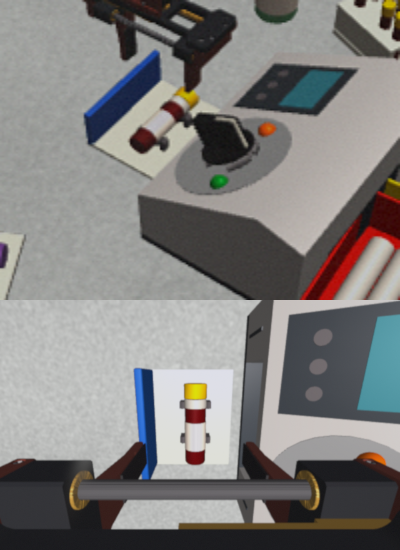

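The tube is seated in the saddles: its fitted middle is within about 1 mm of tray_seat and its yaw is 85.9° against 86.2°. Next I'll push the tray.

```bash
python3 - <<'E'
from geo import *
from bench import *
o=down(yaw+np.pi)
f=seat-.072*X; f[2]=.053
P=lambda d: tc(f-.011*X+d*X,o)
move_to(P(-.04)+[0,0,.09],o)
close()
move_l(P(-.025),.25)
b=state();print(round(b["time"],2),b["ft_force"].round(2))
d=-.025
move_l(P(.06),.12);st=state();print("d.06",round(st["time"],2),(st["ft_force"]-b["ft_force"]).round(2))
d=.06
while d<.11:
    d+=.004
    move_l(P(d),.06);st=state();F=-(st["ft_force"]-b["ft_force"])@X;print(round(d,3),round(st["time"],2),round(F,2),((st["ee_pos"]-P(0))@X).round(4))
    if F>15:break
hold(.15);st=state();print((st["ft_force"]-b["ft_force"]).round(2),((st["ee_pos"]-P(0))@X).round(4))
t=get_image("top");cv2.imwrite("pics/t8.png",t["frame"]);s=get_image("scene");cv2.imwrite("pics/s8.png",s["frame"])
E
```

```text
26.12 [ 0.32 -0.12  1.3 ]
d.06 26.98 [-0.37  0.39 -1.63]
0.064 27.23 0.33 0.064
0.068 27.48 1.78 0.0682
0.072 27.73 0.54 0.0724
0.076 27.98 0.87 0.0764
0.08 28.23 -0.26 0.0804
0.084 28.48 0.91 0.0844
0.088 28.73 0.47 0.0884
0.092 28.98 0.89 0.0924
0.096 29.23 3.25 0.096
0.1 29.48 21.86 0.0957
[-22.23   0.54   9.7 ] 0.0957
```

The tray hit a hard stop at about 96 mm of travel, with 22 N. I'll back off, check, and take a close look at the knob from the approach pose.

```bash
cat >> geo.py <<'E'
G=np.array([0.6623,-0.0828,0.1519]);O=np.array([0.6691,0.0145,0.1528])
base=(G+O)/2-.004*N-.052*np.cos(1.222)*U; grip=base+.041*N
def kq(a): return quat(-(U*np.cos(a)+np.cross(N,U)*np.sin(a)),-N)
def kp(a,out): return tc(base+(.030+out)*N,kq(a))   # doc TCP 30mm from face when out=0
E
python3 - <<'E'
from geo import *
from bench import *
o=down(yaw+np.pi)
f=seat-.072*X; f[2]=.053
P=lambda d: tc(f-.011*X+d*X,o)
move_l(P(.05),.25)
t=get_image("top");np.savez("pics/t9.npz",**t)
m=mask(t,100,125,120,60,(255,215,335,275)); B=cloud(t,m);print("plate",len(B),B.mean(0).round(4))
gripper_open()
move_l(P(.03)+[0,0,.15],.25)
print([inverse_kinematics(kp(a,q),kq(a)) is not None for a in(0,-.6,-1.222) for q in(0,.014,.1)])
move_to(kp(0,.10),kq(0))
st=state();print(round(st["time"],2),st["ft_force"].round(2))
w=get_image("wrist");cv2.imwrite("pics/w9.png",w["frame"]);np.savez("pics/w9.npz",**w)
t=get_image("top");cv2.imwrite("pics/t9.png",t["frame"]);s=get_image("scene");cv2.imwrite("pics/s9.png",s["frame"])
print("knob top exp",proj(w,base+.059*N),"pt",proj(w,base+.059*N+.03*U),"dome",proj(w,G),proj(w,O))
E
python3 -c "
import cv2,numpy as np;a=cv2.imread('pics/s9.png');b=cv2.imread('pics/w9.png');cv2.imwrite('pics/c9.png',np.vstack([cv2.resize(a[130:290,230:430],(400,300)),cv2.resize(b,(400,250))]))"
```

```text
plate 211 [0.5368 0.0403 0.0805]
[True, True, True, True, True, True, True, True, True]
32.92 [-0.42  0.25  0.12]
knob top exp (np.float64(310.71707698752965), np.float64(216.9832144219679)) pt (np.float64(310.74462871985696), np.float64(253.012331685602)) dome (np.float64(259.9749509554935), np.float64(216.96929084413404)) (np.float64(361.59215392309846), np.float64(217.79585601726998))
```

View pics/w9.png

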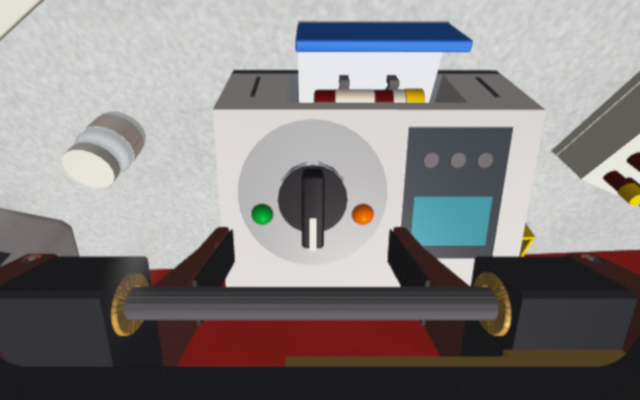

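View pics/c9.png

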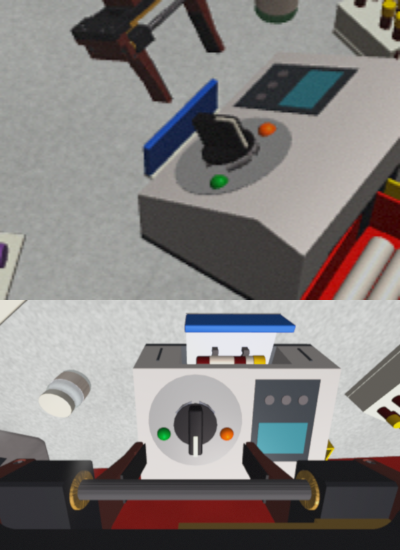

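The tray is home: the plate is about 50 mm in front of the mixer by depth, and the stop was felt. The wrist view shows the bar at col 312 and the domes at (262,214) and (362,214), 1–3 px off my prediction. I'll refine the axis from this closer view.

```bash
python3 - <<'E'
from geo import *
z=np.load("pics/w9.npz");w={k:z[k] for k in z}
P=cloud(w,np.ones((400,640),bool))
q=P[(P[:,0]>.58)&(P[:,0]<.78)&(P[:,1]>-.12)&(P[:,1]<.16)&(P[:,2]>.10)&(P[:,2]<.19)]
q=q[abs((q-base)@N)<.012]
for i in range(6):
    c=q.mean(0);nn=np.linalg.svd(q-c,full_matrices=0)[2][2];nn*=np.sign(nn[2]); r=(q-c)@nn; q=q[abs(r)<max(.002,2*r.std())]
off=np.median((q-base)@N); print("n",nn.round(4),N.round(4),len(q),"face offset vs base mm",(off*1e3).round(2))
g,_=cen(mask(w,45,75,100,50,(245,195,285,235)));o,_=cen(mask(w,3,15,120,80,(345,195,385,235)));print(g,o)
def onpl(uv,h):
    c,v=ray(w,uv);p0=base+N*(off+h);return c+v*((p0-c)@N)/(v@N)
H=hsv(w)
for h in(0,.003):
    a,b=onpl(g,h),onpl(o,h);M=(a+b)/2; B=M-.052*np.cos(1.222)*U; D=B-base
    print(h,np.linalg.norm(a-b).round(4),"yaw",np.degrees(np.arctan2(-(b-a)[0],(b-a)[1])).round(2),"dU",(D@U*1e3).round(2),"dY",(D@Y*1e3).round(2),"dN",(D@N*1e3).round(2))
k=(H[...,2]<60);k[:160]=0;k[255:]=0;k[:,:285]=0;k[:,340:]=0
# bar top from depth: points 50-62mm out
s=(P-base)@N; L=P[(s-off>.052)&(s-off<.064)&(np.linalg.norm(P-base-.059*N,axis=1)<.05)]
print("bar",len(L),[( (L-base)@v*1e3).min().round(1) for v in(U,Y,N)],[((L-base)@v*1e3).max().round(1) for v in(U,Y,N)])
E
```

```text
n [-0.4673  0.0308  0.8836] [-0.4684  0.0313  0.8829] 40211 face offset vs base mm -1.81
[261.78527607 214.2392638 ] [362.42996743 214.02605863]
0 0.0983 yaw -3.74 dU -1.48 dY 1.33 dN -1.81
0.003 0.0973 yaw -3.74 dU -2.4 dY 1.32 dN 1.19
bar 1687 [np.float64(-32.7), np.float64(-7.8), np.float64(50.7)] [np.float64(28.2), np.float64(10.4), np.float64(58.8)]
```

```bash
cat >> geo.py <<'E'
base=base-.002*U+.0013*Y-.001*N
def kp(a,out): return tc(base+(.031+out)*N,kq(a))
E
python3 - <<'E'
from geo import *
from bench import *
q=kq(0)
move_l(kp(0,.06),.2,q); move_l(kp(0,0),.1)
b=state();print(round(b["time"],2),b["ft_force"].round(2))
close();st=state();print(round(st["time"],2),st["ft_force"].round(2),st["finger_gap"])
if .014<st["finger_gap"]<.024:
    for out in(.005,.010,.0135):
        move_l(kp(0,out),.05);st=state();print(out,round(st["time"],2),"F.N",((st["ft_force"]-b["ft_force"])@N).round(2),st["ft_force"].round(2),round(st["finger_gap"],4),((st["ee_pos"]-kp(0,0))@N).round(4))
w=get_image("wrist");cv2.imwrite("pics/w10.png",w["frame"]);s=get_image("scene");cv2.imwrite("pics/s10.png",s["frame"]);print(st["joint_pos"].round(3))
E
python3 -c "
import cv2,numpy as np;a=cv2.imread('pics/s10.png');b=cv2.imread('pics/w10.png');cv2.imwrite('pics/c10.png',np.vstack([cv2.resize(a[130:290,230:430],(400,300)),cv2.resize(b,(400,250))]))"
```

```text
34.17 [-0.35  1.41 -0.2 ]
35.25 [-0.98  1.97 -0.37] 0.017986538644496952
0.005 35.5 F.N -8.89 [ 6.76  0.68 -6.46] 0.018 0.0041
0.01 35.75 F.N -10.18 [ 9.5   1.72 -6.51] 0.0181 0.0088
0.0135 36.0 F.N -11.44 [10.2   1.57 -7.56] 0.0176 0.012
[-0.114 -0.261  1.728  0.025  1.186 -1.622]
```

View pics/c10.png

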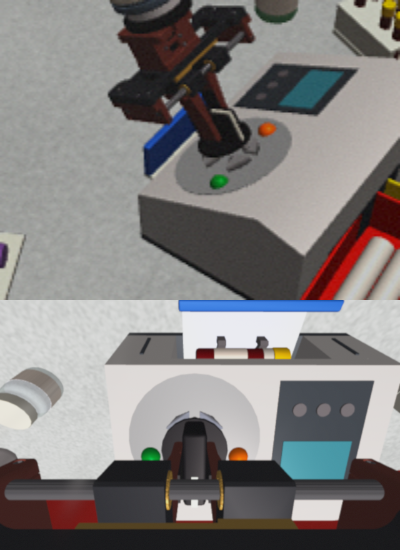

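The knob is pinched (18.0 mm gap) and lifted about 12 mm, and the 11.4 N pull matches the spring. Turning it now.

```bash
python3 - <<'E'
from geo import *
from bench import *
for a in(-.4,-.8,-1.222):
    j=inverse_kinematics(kp(a,.0135),kq(a)); movej(j); st=state();print(a,j.round(3) if hasattr(j,'round') else j,round(st["time"],2),st["ft_force"].round(2),st["moment"].round(2),round(st["finger_gap"],4))
s=get_image("scene");cv2.imwrite("pics/s11.png",s["frame"])
f0=st["ft_force"]
for out in(.009,.005,.002,.0005):
    move_l(kp(-1.222,out),.05);st=state();print(out,round(st["time"],2),"F.N",(st["ft_force"]@N).round(2),st["ft_force"].round(2),round(st["finger_gap"],4),((st["ee_pos"]-kp(-1.222,0))@N).round(4))
    if st["ft_force"]@N>8: break
s=get_image("scene");cv2.imwrite("pics/s12.png",s["frame"]);t=get_image("top");cv2.imwrite("pics/t12.png",t["frame"])
E
python3 -c "
import cv2,numpy as np;a=cv2.imread('pics/s11.png');b=cv2.imread('pics/s12.png');cv2.imwrite('pics/c12.png',np.vstack([cv2.resize(a[130:290,230:430],(370,296)),cv2.resize(b[130:290,230:430],(370,296))]))"
```

```text
-0.4 [-0.114 -0.263  1.727  0.024  1.189 -1.222] 36.57 [10.93  1.6  -7.76] [ 0.35 -1.1   0.23] 0.0177
-0.8 [-0.114 -0.263  1.727  0.024  1.189 -0.822] 37.03 [11.08  3.62 -7.73] [ 0.47 -1.13  0.21] 0.0181
-1.222 [-0.114 -0.263  1.727  0.024  1.189 -0.4  ] 37.52 [12.43  2.25 -7.51] [ 0.5  -1.25  0.32] 0.0177
0.009 37.82 F.N -8.96 [ 9.3   3.59 -5.34] 0.018 0.0077
0.005 38.07 F.N -8.86 [ 8.39  2.91 -5.69] 0.018 0.0039
0.002 38.32 F.N -8.2 [ 8.44  3.7  -4.95] 0.018 0.0012
0.0005 38.57 F.N -5.79 [ 6.1   3.41 -3.44] 0.0185 0.0001
```

View pics/c12.png

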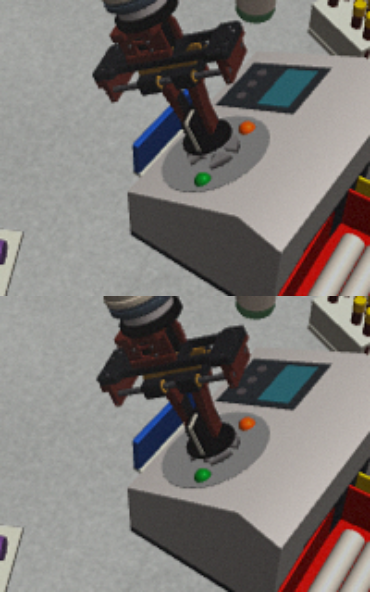

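The knob went down to 0 without resting on the rim. I'll open, retreat along the axis, and check.

```bash
python3 - <<'E'
from geo import *
from bench import *
gripper_open();st=state();print(round(st["time"],2),st["ft_force"].round(2))
move_l(kp(-1.222,.10),.2)
w=get_image("wrist");cv2.imwrite("pics/w13.png",w["frame"]);np.savez("pics/w13.npz",**w)
t=get_image("top");cv2.imwrite("pics/t13.png",t["frame"]);s=get_image("scene");cv2.imwrite("pics/s13.png",s["frame"]);print(state()["time"])
P=cloud(w,np.ones((400,640),bool)); rel=P-base
L=P[(rel@N>.048)&(rel@N<.085)&(np.linalg.norm(rel-np.outer(rel@N,N),axis=1)<.04)]
h=(L-base)@N;print("bar heights",np.percentile(h,[5,50,95]).round(4),len(L))
V=np.cross(N,U);A=np.stack([(L-base)@U,(L-base)@V],1);c=A.mean(0);v=np.linalg.svd(A-c,full_matrices=0)[2][0];print("bar angle",np.degrees(np.arctan2(v[1],v[0])).round(2),c.round(4),(A-c)@v @ [1] if 0 else "")
m=mask(t,100,125,120,60,(255,215,335,275)); B=cloud(t,m);print("plate",len(B),B.mean(0).round(4))
cv2.imwrite("pics/c13.png",np.vstack([cv2.resize(s["frame"][130:290,230:430],(370,296)),cv2.resize(t["frame"][90:320,130:480],(450,296))[:,:370]]))
E
```

```text
39.82 [ 0.01 -0.26 -0.17]
40.6167
bar heights [0.0553 0.0574 0.0587] 1696
bar angle -69.91 [-0.001   0.0024] 
plate 142 [0.5381 0.0643 0.0825]
```

View pics/w13.png

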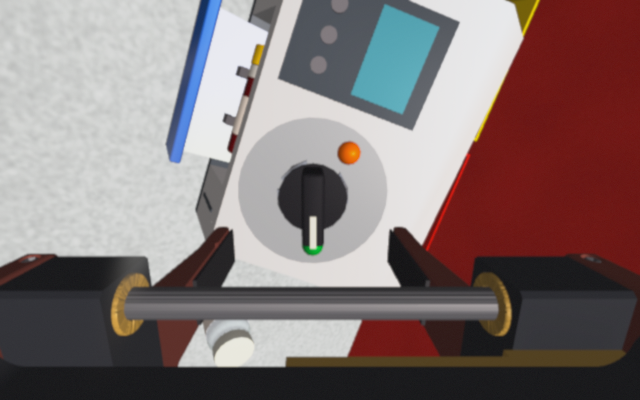

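View pics/c13.png

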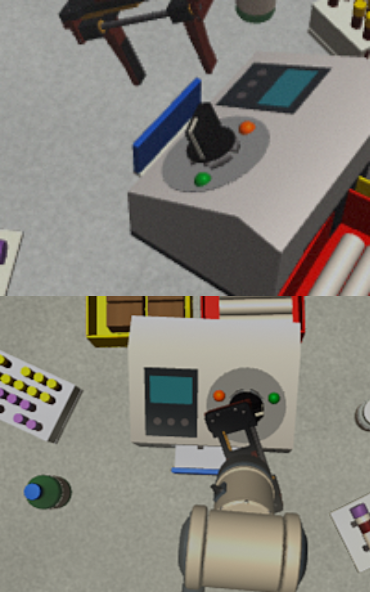

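The bar now sits at -69.9°, at its seated height, with the pointer covering the green dome. I'll retreat clear and check the untouched items and the tray before handing in.

```bash
python3 - <<'E'
from geo import *
from bench import *
o=down(yaw+np.pi)
move_to([.36,-.1,.22],o)
t=get_image("top");cv2.imwrite("pics/t14.png",t["frame"]);s=get_image("scene")
z=np.load("pics/top0.npz")
for n,b,h in(("jar",(405,165,438,198),None),("bottle",(140,225,190,258),None),("purple",(398,246,435,300),None)):
    a=z["frame"][b[1]:b[3],b[0]:b[2]].astype(int);c=t["frame"][b[1]:b[3],b[0]:b[2]].astype(int);print(n,abs(a-c).mean().round(2),abs(a-c).max())
m=mask(t,100,125,120,60,(255,215,335,275)); B=cloud(t,m);print("plate",len(B),B.mean(0).round(4),state()["time"])
cv2.imwrite("pics/c14.png",np.vstack([cv2.resize(t["frame"][90:320,130:480],(450,296)),cv2.resize(s["frame"][130:290,150:393],(450,296))]))
E
```

```text
jar 2.58 6
bottle 2.0 6
purple 3.42 138
plate 237 [0.5363 0.0345 0.0781] 42.0333
```

View pics/c14.png

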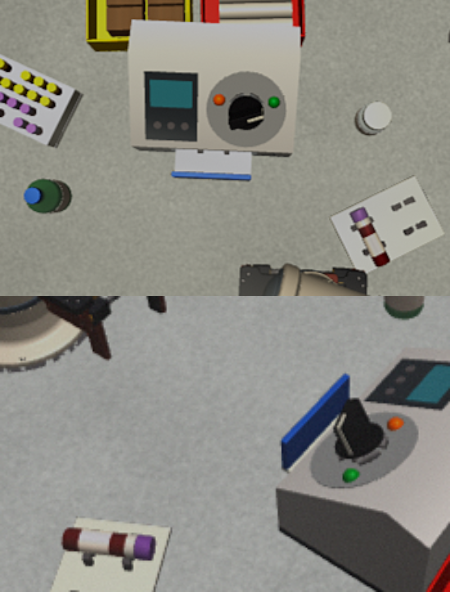

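Everything is in place. The jar and bottle pixels are unchanged. The purple tube looks unmoved; its check box also covers part of the now-empty yellow lane, which probably explains the one large pixel difference there.

```bash
python3 - <<'E'
from bench import *
job_done(); print(state()["time"])
E
```

```text
the job is handed in; nothing more can be done
the job is handed in; nothing more can be done
```

The job is done and handed in at about 42 s of the 64 s allowed. The yellow tube lies in the tray saddles, the tray is pushed home, and the knob is in the green detent.

**What went wrong:** The first grasp closed on air above the tube. A touch on clear table showed the real fingertips about 28 mm behind the reported TCP, not 8 mm ahead as documented. I corrected every later target by 36.5 mm, and the second grasp held.

**Last checks:**
- **Tube:** after release, its fitted middle was within about 1.3 mm of tray_seat and its yaw within 0.3° of the line it should lie along. It was still in the saddles in the wrist view taken after the knob was released.
- **Tray:** it hit a hard stop at 22 N. The plate then measured about 50 mm in front of the mixer, against 52 mm stated, and had not moved at the end. The travel read 94 mm from the plate images and 96 mm from the arm.
- **Knob:** it was pulled out about 12 mm and turned to -1.222, then lowered back in and released. The bar then measured -69.9° at the same height as before the pull, so I judge it fully dropped in.
- **Things to leave alone:** the jar and bottle pixels are unchanged. The purple tube looks unmoved, but its check was not clean: one large pixel difference, probably from the emptied yellow lane inside the compared box.

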